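# Sweep the spilled nuts off the work board into the empty bin

## Robot

A 6-joint arm with a two-finger parallel gripper is mounted at the origin on the work surface. World frame = base frame: x ahead of the robot, y to its left, z up, the work surface at z = 0. Lengths are in m, angles in rad, forces in N, time in s.
With the tool pointing down it reaches from about 0.35 to 0.85 m from the base axis. Payload 8.1 kg.
Tool frame: the origin (TCP) lies between the finger pads; the fingertips stand 25 mm ahead of it and the grasp point (between the pads) lies 6 mm ahead of it (robot.tip_extent is the distance from the TCP to the fingertips, in m); z points along the fingers, y is the direction in which the jaws open and shut (so a half turn about z gives the same grasp; the last joint's range is limited). The gripper opens to 93 mm and grips with 3 to 60 N. Pads are 15 mm wide; open, the fingers measure 128 mm over their backs; the gripper's body (75 mm by 188 mm) begins 65 mm behind the grasp point.
Start: joints at [1.144, 0.13, 1.488, -0, 1.523, -0.085], TCP at [0.201, 0.565, 0.206] pointing down, gripper open.
Joint ranges: [-2.96, 2.96], [-0.89, 2.26], [0.02, 2.5], [-1.34, 4.48], [0, 2.73], [-2.66, 2.66]. Speed limits (rad/s): [2.39, 2.39, 2.79, 3.14, 3.14, 3.14].

## Interface

Orientations are given as a rotation vector (axis times angle).
In Python, from plant import robot gives the robot as it stands.
- The arm moves only by the tool drive_tool, never from a script. Its argument "increments" is a list of rows, each a list of 7 numbers: the closure, from 0 (fully open) to 1 (shut), then the shift along the world's x, y, z in units of 25 mm (1.0 is 25 mm), then the turn, a rotation vector about the world's x, y, z in rad. In form: [[gripper, dx, dy, dz, rx, ry, rz], ...]. A call has 1 to 20 rows; each row is the pose to reach, as a shift and turn from the pose commanded when the call began; what a row does not reach only later rows make up. A row lasts 1/12 s, in which the tool goes at most 41.7 mm and 7.16 degrees, less where a joint would pass 70% of its speed; a pose out of reach is approached as far as the arm can. A call with a gripper value outside its range is refused whole. The fingers move at their own pace and stop on an object; "squeeze" is the grip in N (left out, the last holds). Time passes only in rows, so rows that repeat a pose let the fingers close. It gives the time, the measured TCP pose, the force and the opening at its end, in the units of the state.
- robot.read_state(): the state, without advancing time (a new reading comes with each control period).
- robot.read_camera(name): name is "side" or "top"; returns a dict with "image" (384x512x3 uint8, red, green, blue), "fx", "fy", "cx", "cy" (pixels), "dist" ([k1, k2, p1, p2, k3] as OpenCV has them; the pictures are not rectified), "T" (4x4, takes a point from camera to world coordinates). Camera axes: x right, y down, z forward; pixel columns grow to the right and rows downward; lengths in m; the calibration is good to about 2 mm. A picture is of the moment at which its call begins. There is no depth.
- robot.close_job(): hands the job in, once; it reports no verdict.
The state is a dict: "t": time; "q": joint angles; "dq": joint speeds; "joint_torque": joint torques, N m; "tool_pos": TCP position; "orientation": TCP orientation; "force": force on the tool from outside, world axes, zero at the start; "wrist_torque": the same for the moment, N m; "opening": finger opening in m.
Only numpy, scipy, OpenCV 4.12 (cv2) and the standard library are available. Lean on these libraries where they do the work, as an engineer would, in place of code of your own. Each camera call takes 0.05 s, during which the arm holds its last target.

## Task

Three big hexagon nuts lie spilled on the raised work board. Using the fingers as a broom, sweep all three across the board and over its end into the undivided bin, not the divided one: push them along the board, without picking any of them up. Leave the standing bolt, the jar, the spray can and the paint can standing where they are.

Things in the scene. Friction and masses are not known exactly. Their poses are not given: they have to be found in the camera images.
- board: Fixed raised plywood work board, 260 mm along its x, 280 mm along its y; its flat top is 50 mm above the bench and has no rim. Its two ends, where the bins stand, are at y = -140 and +140 mm in its own frame. Origin: centre of its underside, on the bench.
- plain_bin: The bin to fill: an open-topped grey plastic bin that is empty and has no partitions, 260 mm (its x) by 110 mm (its y), 42 mm high, walls and floor 4 mm, fixed. Its long side lies against one end of the board (3 mm gap), axes parallel to the board's; its rim is 8 mm below the board's top, so a nut pushed over the edge drops in. Either bin may be at either end. Origin: centre of underside.
- divided_bin: The bin to leave alone: grey plastic, with three partitions (four compartments in a row along its x) that hold small screws below the rim. Size, rim height, origin and axes as the undivided bin; it lies in the same way against the opposite end of the board, fixed.
- nut1: A loose steel hexagon nut lying flat on the board among the others: 36 mm across flats, 42 mm across corners, 19 mm high, with a dark bore, about 110 g. Origin: centre of its underside; z up along the bore. The three nuts are alike.
- nut2: A loose steel hexagon nut lying flat on the board among the others: 36 mm across flats, 42 mm across corners, 19 mm high, with a dark bore, about 110 g. Origin: centre of its underside; z up along the bore. The three nuts are alike.
- nut3: A loose steel hexagon nut lying flat on the board among the others: 36 mm across flats, 42 mm across corners, 19 mm high, with a dark bore, about 110 g. Origin: centre of its underside; z up along the bore. The three nuts are alike.
- bolt: A loose steel bolt standing upright on its hexagon head on the board: head 30 mm across flats (35 mm across corners) and 13 mm high, shank 20 mm in diameter, 60 mm tall in all, 200 g. Leave it standing. Origin: centre of its underside.
- jar: A small closed round amber jar standing on the board, 40 mm in diameter, 50 mm tall, 120 g. Leave it standing. Origin: centre of its underside.
- spray: A spray can, 52 mm in diameter, 170 mm tall, standing on the bench to the robot's right of the board. Leave it. Origin: centre of its underside.
- paint: A paint can, 100 mm in diameter, 120 mm tall, standing on the bench to the robot's left of the board. Leave it. Origin: centre of its underside.
Not all that is in view belongs to the job. Leave any orange or yellow look-alike of the nut2 alone.

How it is judged:
By the outcome, as a careful person would: the job done as asked, in the order asked, and still so for the second after the job is handed in, with the robot touching nothing.
It also fails if it takes over 72 s, if anything falls off the work surface, if the arm or the gripper's body presses on something with over 40 N, if the wrist force passes 120 N, or if a joint passes its speed limit or range.

## Working session

There is one attempt and no reset: what is moved stays moved. The work goes in short steps, Python scripts to look and compute and a tool call to move; the robot and the scene stay as the last step left them, time stands still between calls to the robot, and variables do not carry over. Pictures are saved under pics/ and viewed, and the job is handed in when it is done.

Besides the shell and the picture viewer there is one more tool, called after ">>>" as name([rows], argument=value, ...), one row to a line, values as JSON. drive_tool: Moves the arm, as the interface text tells. Its arguments: {"type":"object","properties":{"increments":{"type":"array"},"squeeze":{"type":"number"}},"required":["increments"]}

```bash
mkdir -p pics; python3 - <<'E'
from plant import robot
import cv2
for n in("top","side"):
    c=robot.read_camera(n); cv2.imwrite(f"pics/{n}0.png",cv2.resize(c["image"][:,:,::-1],(800,600),interpolation=cv2.INTER_CUBIC))
    print(n,c["fx"],c["fy"],c["cx"],c["cy"],c["dist"],c["T"])
print(robot.read_state())
E
```

```text
top 381.8205283528004 381.8205283528004 253.6108050007134 186.39956293916424 [-0.10362246  0.          0.          0.          0.        ] [[-1.55779334e-02 -9.82903400e-01  1.83461807e-01  3.43128145e-01]
 [-9.99876776e-01  1.56692629e-02 -9.51926036e-04  8.39251563e-03]
 [-1.93905995e-03 -1.83454029e-01 -9.83026378e-01  1.46482810e+00]
 [ 0.00000000e+00  0.00000000e+00  0.00000000e+00  1.00000000e+00]]
side 477.4588317490166 477.4588317490166 255.2291766113808 198.8122972044924 [0.03537056 0.         0.         0.         0.        ] [[-0.98636447 -0.10567369  0.12616738  0.44959733]
 [-0.1638795   0.56022722 -0.81196611  1.12810007]
 [ 0.01512106 -0.82157077 -0.56990598  0.82914867]
 [ 0.          0.          0.          1.        ]]
{'t': 0.1, 'q': array([ 1.14363089e+00,  1.31094324e-01,  1.48913072e+00,  2.54184705e-05,
        1.52300167e+00, -8.53975437e-02]), 'dq': array([ 0.00122555, -0.00095152, -0.00265518,  0.00040696, -0.00056032,
       -0.00194254]), 'joint_torque': array([ 1.36354563e-03, -5.61342931e+01, -4.93095195e+01,  7.69932009e-02,
        2.93748861e-02,  1.13570763e-05]), 'tool_pos': array([0.20084498, 0.5648368 , 0.20490895]), 'orientation': array([-5.34165921e-01, -3.09540117e+00,  2.47249480e-03]), 'force': array([0.09908849, 0.38913393, 0.11121237]), 'wrist_torque': array([-0.02586351, -0.0162605 ,  0.01131707]), 'opening': 0.09317120063758208}
```

View pics/top0.png

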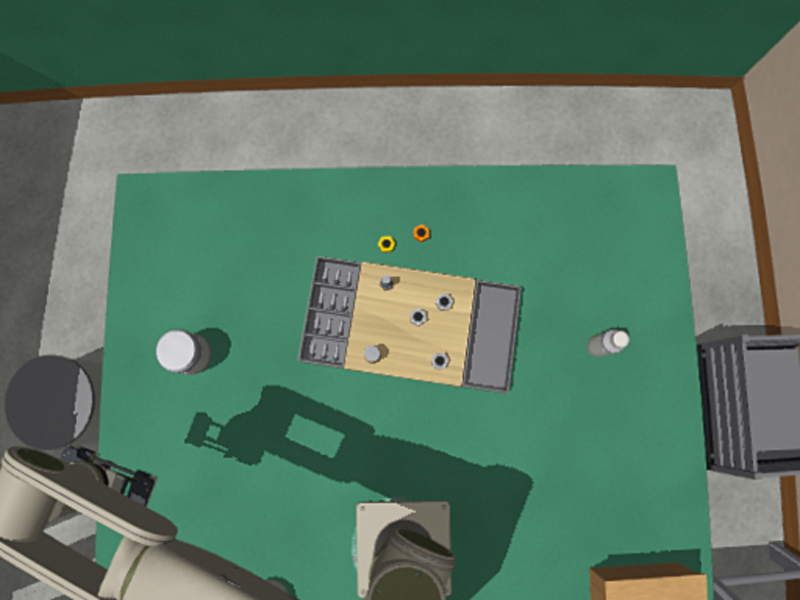

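View pics/side0.png

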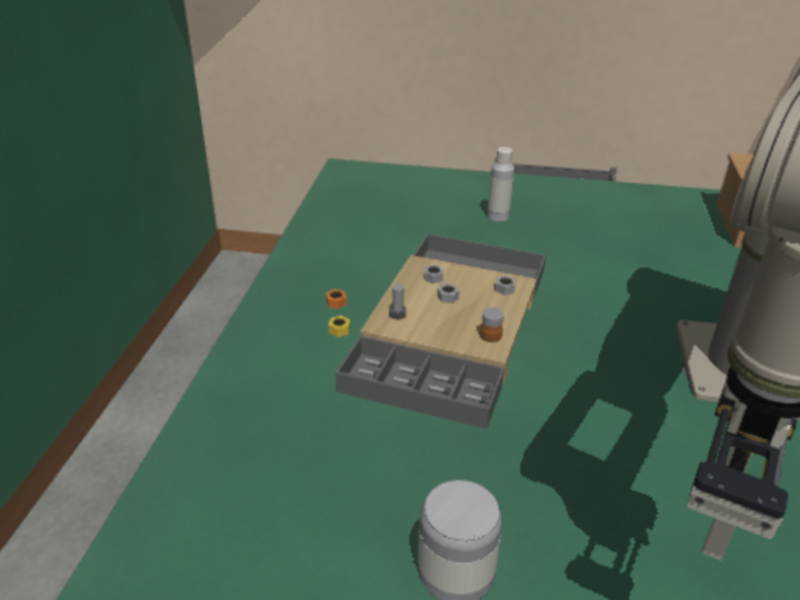

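The top view shows the plain bin on the right (robot's right, −y) at (493,335). The divided bin is on the left at (330,312). The three grey nuts are on the board at (444,301), (418,317) and (440,360), with the bolt at (387,282) and the jar at (373,353). The orange (421,232) and yellow (386,243) nuts lie off the board on the bench and are the look-alikes, so I'll leave them alone. Next I'll enlarge the board area.

```bash
cat >h.py <<'E'
import numpy as np,cv2
from plant import robot
def ray(c,uv,z):
    K=np.array([[c["fx"],0,c["cx"]],[0,c["fy"],c["cy"]],[0,0,1]])
    p=cv2.undistortPoints(np.array([[uv]],float),K,np.array(c["dist"]))[0,0]
    T=np.array(c["T"]);d=T[:3,:3]@[p[0],p[1],1];o=T[:3,3]
    return o+d*(z-o[2])/d[2]
def crop(n,name,u0,v0,w,h,s):
    c=robot.read_camera(n)
    im=c["image"][v0:v0+h,u0:u0+w,::-1]
    cv2.imwrite(f"pics/{name}.png",cv2.resize(im,None,fx=s,fy=s,interpolation=cv2.INTER_CUBIC));return c
E
python3 -c "
from h import *
crop('top','tc0',185,155,160,110,5)
crop('side','sc0',210,140,150,135,4)"
```

```text
(no output)
```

View pics/tc0.png

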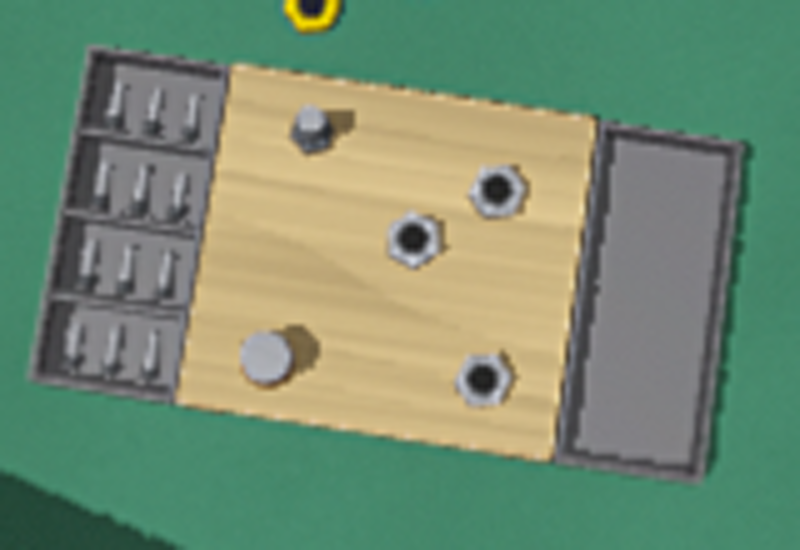

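View pics/sc0.png

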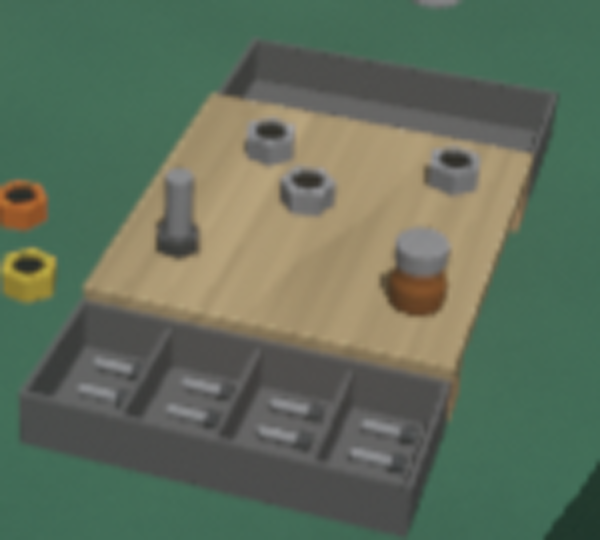

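Crop: board corners at (232,65), (597,118), (553,461), (177,403). The grey nuts are at (497,190), (413,239) and (484,379), all on the plywood and steel-coloured, so they are the three meant. The bolt top is at (312,117) and the jar lid at (266,356).

```bash
python3 - <<'E'
from h import *
c=robot.read_camera('top')
P=dict(c1=(232,65,.05),c2=(597,118,.05),c3=(553,461,.05),c4=(177,403,.05),nA=(497,190,.069),nB=(413,239,.069),nC=(484,379,.069),bolt=(312,117,.11),jar=(266,356,.10),b1=(743,145,.042),b2=(703,480,.042))
W={k:ray(c,(185+(u-2)/5,155+(v-2)/5),z) for k,(u,v,z) in P.items()}
ctr=np.mean([W[k] for k in('c1','c2','c3','c4')],0)
d=(W['c2']-W['c1']+W['c3']-W['c4']);yaw=np.arctan2(d[1],d[0]);ux=d[:2]/np.hypot(*d[:2])  # to plain bin
px=np.array([-ux[1],ux[0]])
print('ctr',ctr,'dir to bin',ux,'perp',px,np.degrees(yaw))
for k,w in W.items(): print(k,w.round(4),'along',round((w-ctr)[:2]@ux,4),'perp',round((w-ctr)[:2]@px,4))
# side check
s=robot.read_camera('side')
for k,(u,v,z) in dict(nA=(270,130,.069),nB=(307,178,.069),nC=(455,160,.069),bolt=(180,176,.11)).items(): print(k,ray(s,(210+u/4,140+v/4),z).round(4))
E
```

```text
ctr [ 0.53050773 -0.02520511  0.05      ] dir to bin [-0.16514034 -0.98627008] perp [ 0.98627008 -0.16514034] -99.50538739741398
c1 [0.6814 0.092  0.05  ] along -0.1405 perp 0.1294
c2 [ 0.6357 -0.1845  0.05  ] along 0.1397 perp 0.1301
c3 [ 0.379  -0.1423  0.05  ] along 0.1405 perp -0.1301
c4 [0.4259 0.1339 0.05  ] along -0.1397 perp -0.1294
nA [ 0.5784 -0.1053  0.069 ] along 0.0711 perp 0.0605
nB [ 0.5428 -0.0422  0.069 ] along 0.0147 perp 0.0149
nC [ 0.4388 -0.0917  0.069 ] along 0.0808 perp -0.0795
bolt [0.6273 0.0306 0.11  ] along -0.071 perp 0.0863
jar [0.4556 0.0658 0.1   ] along -0.0774 perp -0.0889
b1 [ 0.6147 -0.2965  0.042 ] along 0.2537 perp 0.1278
b2 [ 0.363  -0.2539  0.042 ] along 0.2532 perp -0.1275
nA [ 0.5744 -0.1058  0.069 ]
nB [ 0.5393 -0.0444  0.069 ]
nC [ 0.4338 -0.0894  0.069 ]
bolt [0.6212 0.0327 0.11  ]
```

```bash
cat >>h.py <<'E'
from scipy.spatial.transform import Rotation as Rn
ctr=np.array([.5300,-.0252]);ux=np.array([-.16514,-.98627]);px=np.array([.98627,-.16514])
def xy(a,p): return ctr+a*ux+p*px
def delta(a,p,z,st=None):
    st=st or robot.read_state();t=np.r_[xy(a,p),z]
    return ((t-st["tool_pos"])/.025).round(2)
E
python3 - <<'E'
from h import *
s=robot.read_state();R=Rn.from_rotvec(s["orientation"]).as_matrix();print(R.round(3))
y=R[:2,1];print('tool y yaw',np.degrees(np.arctan2(y[1],y[0])),'px yaw',np.degrees(np.arctan2(px[1],px[0])), 'q1,q6',np.degrees(s['q'][[0,5]]))
print(delta(.036,-.08,.17),robot.tip_extent)
E
```

```text
[[-0.942  0.335 -0.   ]
 [ 0.335  0.942 -0.001]
 [ 0.    -0.001 -1.   ]]
tool y yaw 70.41410713107602 px yaw -9.505368730181457 q1,q6 [65.52210627 -4.89198069]
[  9.77 -24.5   -1.42] 0.025
```

>>> drive_tool([
  [0.81,9.8,-24.5,0,0,0,-1.395],
  [0.81,9.8,-24.5,0,0,0,-1.395],
  [0.81,9.8,-24.5,0,0,0,-1.395],
  [0.81,9.8,-24.5,0,0,0,-1.395],
  [0.81,9.8,-24.5,0,0,0,-1.395],
  [0.81,9.8,-24.5,0,0,0,-1.395],
  [0.81,9.8,-24.5,0,0,0,-1.395],
  [0.81,9.8,-24.5,0,0,0,-1.395],
  [0.81,9.8,-24.5,0,0,0,-1.395],
  [0.81,9.8,-24.5,0,0,0,-1.395],
  [0.81,9.8,-24.5,0,0,0,-1.395],
  [0.81,9.8,-24.5,0,0,0,-1.395],
  [0.81,9.8,-24.5,0,0,0,-1.395],
  [0.81,9.8,-24.5,0,0,0,-1.395],
  [0.81,9.8,-24.5,0,0,0,-1.395],
  [0.81,9.8,-24.5,0,0,0,-1.395],
  [0.81,9.8,-24.5,0,0,0,-1.395],
  [0.81,9.8,-24.5,0,0,0,-1.395],
  [0.81,9.8,-24.5,0,0,0,-1.395],
  [0.81,9.8,-24.5,0,0,0,-1.395],
], squeeze=10)

```text
t: 1.97
tool_pos: [0.4458, -0.0461, 0.2058]
orientation: [-2.396, -2.031, -0.0]
force: [0.1, -0.3, 0.8]
opening: 0.0176
```

```bash
python3 - <<'E'
from h import *
print(delta(.036,-.08,.079)); crop('top','tc1',185,155,160,110,5);crop('side','sc1',210,140,150,135,4)
E
```

```text
[-0.03 -0.05 -5.07]
```

View pics/sc1.png

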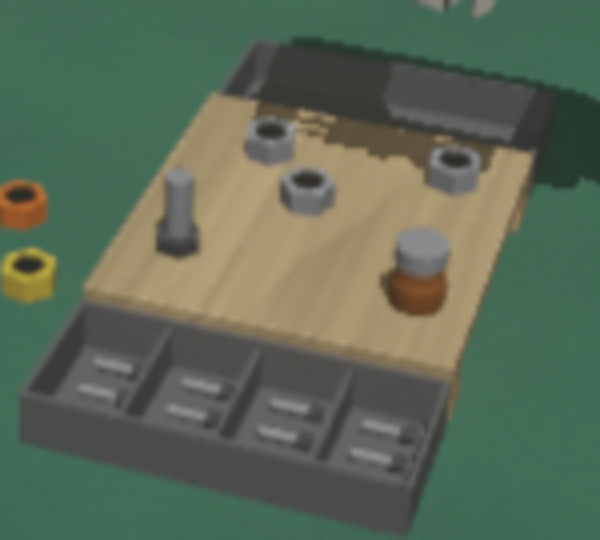

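The scene is unchanged and the fingers are above the crop. I'll go part way down, then look again.

>>> drive_tool([
  [0.81,0,0,-1,0,0,0],
  [0.81,0,0,-2,0,0,0],
  [0.81,0,0,-3,0,0,0],
  [0.81,0,0,-4,0,0,0],
  [0.81,0,0,-4,0,0,0],
  [0.81,0,0,-4,0,0,0],
])

```text
t: 2.57
tool_pos: [0.4448, -0.0461, 0.105]
orientation: [-2.395, -2.03, 0.003]
force: [1.0, 0.4, 0.5]
opening: 0.0174
```

```bash
python3 - <<'E'
from h import *
print(delta(.036,-.08,.079)); crop('side','sc2',210,120,150,135,4)
E
```

```text
[ 0.01 -0.06 -1.04]
```

View pics/sc2.png

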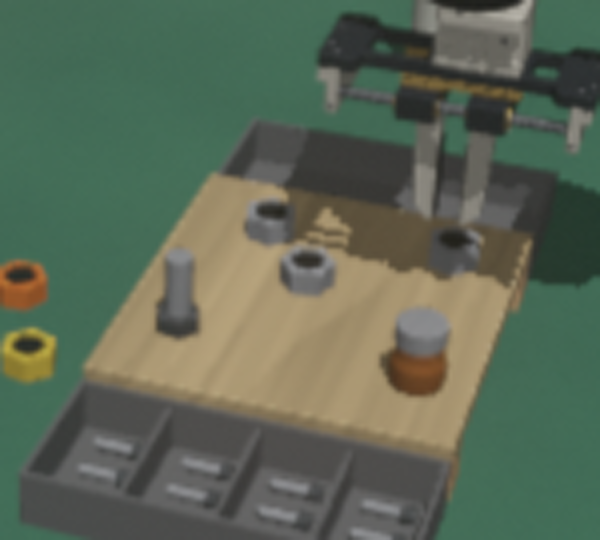

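The fingertips show at about (425,215) and (470,222), which is higher in the picture than I expected. I'll project the expected tip position to compare.

```bash
python3 - <<'E'
from h import *
s=robot.read_camera('side');st=robot.read_state()
T=np.linalg.inv(s["T"]);K=np.array([[s["fx"],0,s["cx"]],[0,s["fy"],s["cy"]],[0,0,1]])
R=Rn.from_rotvec(st["orientation"]).as_matrix()
for e in(-.017,.017):
  for X in [st["tool_pos"]+R@[0,e,.025]]:
    p=cv2.projectPoints(X[None],cv2.Rodrigues(T[:3,:3])[0],T[:3,3],K,np.array(s["dist"]))[0][0,0];print(X,(p-[210,120])*4)
crop('top','tc2',185,155,160,110,5)
cv2.imwrite('pics/s2.png',cv2.resize(s["image"][:,:,::-1],(800,600)))
E
```

```text
[ 0.43035523 -0.04412854  0.08264137] [458.67988854 257.73184804]
[ 0.46389325 -0.04971389  0.08271474] [412.4441914  248.80695401]
```

View pics/tc2.png

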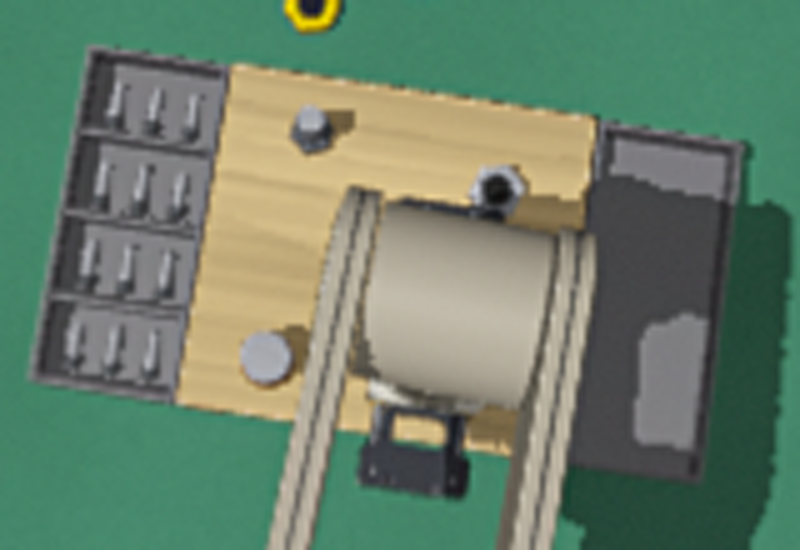

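View pics/s2.png

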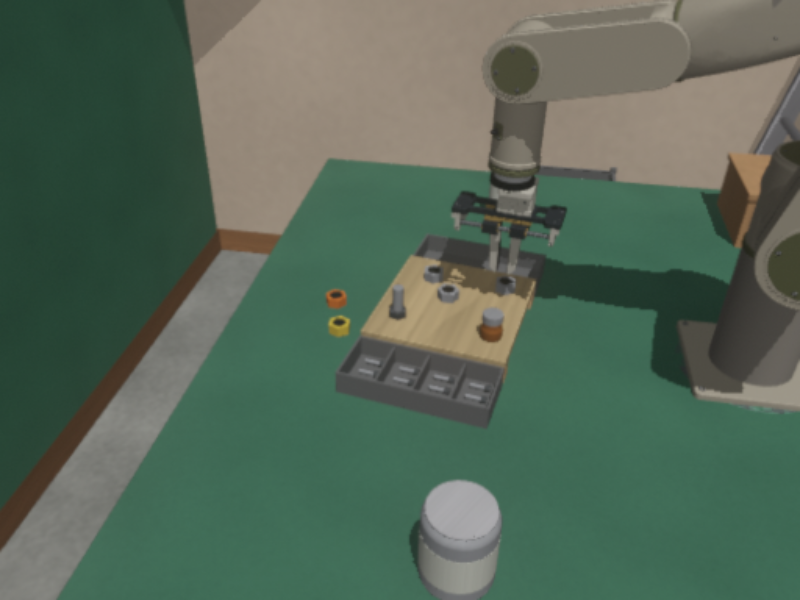

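```bash
python3 - <<'E'
from h import *
crop('side','sc3',285,120,80,75,8)
E
```

```text
(no output)
```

View pics/sc3.png

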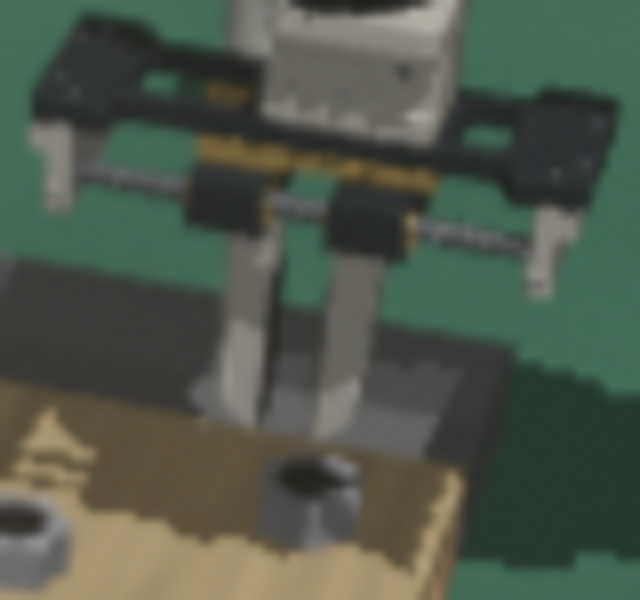

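The tips are at full-resolution (315,173) and (327,174), about 9 px above the prediction. I need to resolve this before touching down, so I'll triangulate the gripper ends in both cameras.

```bash
cat >>h.py <<'E'
def proj(c,X):
    T=np.linalg.inv(c["T"]);K=np.array([[c["fx"],0,c["cx"]],[0,c["fy"],c["cy"]],[0,0,1]])
    return cv2.projectPoints(np.atleast_2d(np.array(X,float)),cv2.Rodrigues(T[:3,:3])[0],T[:3,3],K,np.array(c["dist"]))[0][:,0]
E
python3 - <<'E'
from h import *
st=robot.read_state();print(st["tool_pos"],st["q"].round(3))
R=Rn.from_rotvec(st["orientation"]).as_matrix()
for n,o,s in(("side",(285,120),8),("top",(185,155),5)):
    c=robot.read_camera(n)
    im=cv2.resize(c["image"][:,:,::-1],None,fx=4,fy=4,interpolation=cv2.INTER_CUBIC)
    def dot(X,col):
        p=proj(c,X)[0]; cv2.circle(im,tuple((p*4+1.5).astype(int)),4,col,-1)
    for e in(-.094,.094):
      for w in(-.0375,.0375): dot(st["tool_pos"]+R@[w,e,-.059],(0,0,255))
    for e in(-.009,.009,-.026,.026):
      for w in(-.0075,.0075): dot(st["tool_pos"]+R@[w,e,.025],(255,0,0))
    for a in(-.14,.14):
      for p in(-.13,.13): dot(np.r_[xy(a,p),.05],(255,0,255))
    r=cv2.imwrite(f"pics/ov_{n}.png",im[480:1080,800:1500] if n=="side" else im[560:1120,700:1400])
E
```

```text
[ 0.4476031  -0.047235    0.10807665] [-0.219 -0.222  2.011  0.     1.349 -0.054]
```

View pics/ov_side.png

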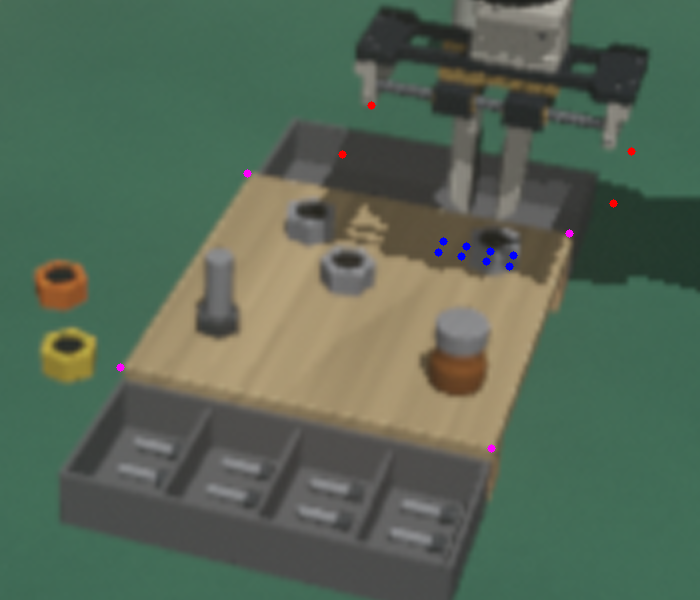

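View pics/ov_top.png

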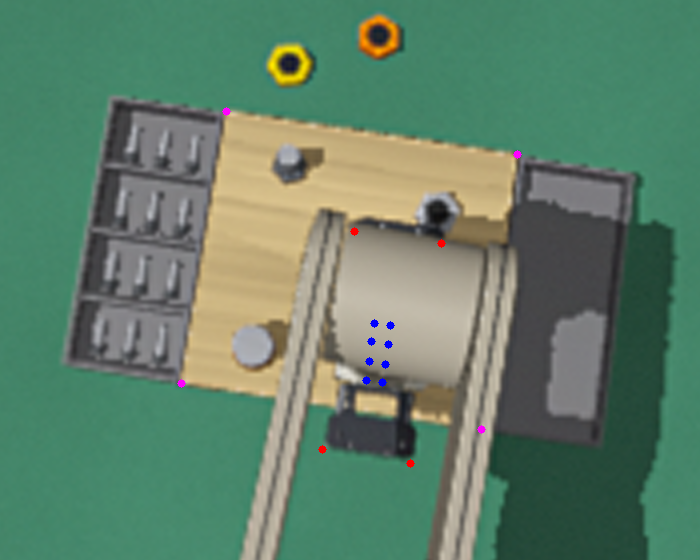

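Board corners match in both views. The gripper sits about 10 px higher in the side view than the state says, so I'll check the start picture the same way.

```bash
python3 - <<'E'
from h import *
c=robot.read_camera('side')
im=cv2.imread('pics/side0.png')
R=Rn.from_rotvec([-.5342,-3.0954,.0025]).as_matrix();t=np.array([.20084,.56484,.2049])
for e in(-.0466,.0466,-.064,.064):
  for w in(-.0075,.0075):
    p=proj(c,t+R@[w,e,.025])[0]*1.5625;cv2.circle(im,tuple(p.astype(int)),3,(255,0,0),-1)
for e in(-.094,.094):
  for w in(-.0375,.0375):
    p=proj(c,t+R@[w,e,-.059])[0]*1.5625;cv2.circle(im,tuple(p.astype(int)),3,(0,0,255),-1)
cv2.imwrite('pics/ov0.png',cv2.resize(im[330:600,600:800],None,fx=2,fy=2))
for i in range(4):
    s=robot.read_state();print(s["tool_pos"],s["t"],s["q"].round(4));robot.read_camera('top')
E
```

```text
[ 0.44701179 -0.04735359  0.10719888] 2.9167 [-0.2197 -0.2211  2.0117  0.      1.3488 -0.0537]
[ 0.44680257 -0.04735538  0.10688808] 2.9667 [-0.2198 -0.2208  2.012   0.      1.3487 -0.0537]
[ 0.44656552 -0.04733356  0.10656751] 3.0167 [-0.2199 -0.2206  2.0124 -0.      1.3486 -0.0538]
[ 0.44638703 -0.04728451  0.10633947] 3.0667 [-0.2198 -0.2204  2.0127 -0.      1.3485 -0.0538]
```

View pics/ov0.png

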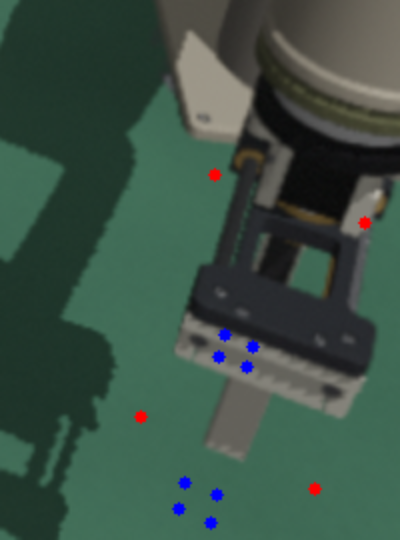

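```bash
python3 - <<'E'
from h import *
c=robot.read_camera('side')
R0=Rn.from_rotvec([-.5342,-3.0954,.0025]).as_matrix();t0=np.array([.20084,.56484,.2049])
R1=Rn.from_rotvec([-2.395,-2.03,.003]).as_matrix();t1=np.array([.4472,-.0473,.1072])
# observed full px
o0=np.array([(600+225/2)/1.5625,(330+448/2)/1.5625]); o1=np.array([[200+460/4,120+211/4],[200+508/4,120+218/4]])
print('obs',o0,o1)
for d in (0,.015,.025,.03,.035):
    print(d,proj(c,t0+R0@[0,.055,.025-d])[0],proj(c,t0+R0@[0,-.055,.025-d])[0],proj(c,[t1+R1@[0,.0175,.025-d],t1+R1@[0,-.0175,.025-d]]).ravel())
E
```

```text
obs [456.   354.56] [[315.   172.75]
 [327.   174.5 ]]
0 [447.31136665 371.80930478] [459.5689863  323.85343106] [312.93134576 182.26592793 324.83179759 184.50944765]
0.015 [449.61609655 365.82117036] [461.79290881 317.96976238] [313.35626642 177.88082508 325.33431252 180.10837727]
0.025 [451.18307235 361.7545748 ] [463.30250769 313.98045019] [313.64270334 174.92680948 325.67308578 177.14340784]
0.03 [451.97593573 359.6983971 ] [464.06558885 311.96529775] [313.78688225 173.44049283 325.84361762 175.65151958]
0.035 [452.77515417 357.62672456] [464.83427637 309.93628191] [313.93170757 171.94791389 326.01492029 174.15330497]
```

The side view suggests the real tips are about 30 mm higher than the state plus the tip extent gives. I'll back off from the nut a little, then step down and watch the force and pictures.

>>> drive_tool([
  [0.81,0.1,0.5,0,0,0,0],
  [0.81,0.1,0.5,-0.3,0,0,0],
  [0.81,0.1,0.5,-0.6,0,0,0],
  [0.81,0.1,0.5,-0.8,0,0,0],
  [0.81,0.1,0.5,-0.9,0,0,0],
  [0.81,0.1,0.5,-1.0,0,0,0],
  [0.81,0.1,0.5,-1.0,0,0,0],
  [0.81,0.1,0.5,-1.0,0,0,0],
])

```text
t: 3.83
tool_pos: [0.4485, -0.0349, 0.0807]
orientation: [-2.398, -2.029, 0.0]
force: [-0.3, 0.1, 0.1]
opening: 0.0179
```

```bash
cat >>h.py <<'E'
def look(name):
    st=robot.read_state();c=robot.read_camera('side')
    R=Rn.from_rotvec(st["orientation"]).as_matrix()
    im=cv2.resize(c["image"][120:220,230:370,::-1],None,fx=5,fy=5,interpolation=cv2.INTER_CUBIC)
    for e in(-.0175,.0175):
        p=proj(c,st["tool_pos"]+R@[0,e,.025])[0]; cv2.circle(im,tuple(((p-[230,120])*5+2).astype(int)),3,(255,0,0),-1)
    cv2.imwrite(f"pics/{name}.png",im)
    v=st["tool_pos"][:2]-ctr
    print('a',(v@ux).round(4),'p',(v@px).round(4),'tipz',(st["tool_pos"][2]-.025).round(4),'F',st["force"].round(1),'t',st["t"])
E
python3 -c "
from h import *
look('l1')"
```

```text
a 0.023 p -0.0788 tipz 0.0557 F [-0.3  0.1  0.1] t 3.8333
```

View pics/l1.png

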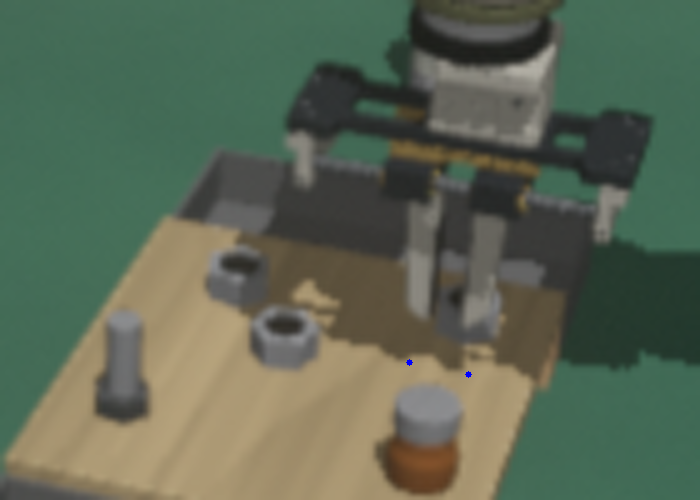

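The right fingertip now overlaps the nut in the picture, with no contact force. This fits tips that really are about 30 mm high. I'll keep stepping down.

>>> drive_tool([
  [0.81,0,0,-0.2,0,0,0],
  [0.81,0,0,-0.3,0,0,0],
  [0.81,0,0,-0.4,0,0,0],
  [0.81,0,0,-0.5,0,0,0],
  [0.81,0,0,-0.6,0,0,0],
  [0.81,0,0,-0.6,0,0,0],
  [0.81,0,0,-0.6,0,0,0],
])

```text
t: 4.47
tool_pos: [0.4484, -0.0347, 0.0656]
orientation: [-2.398, -2.029, 0.0]
force: [0.3, -0.5, -0.7]
opening: 0.0174
```

```bash
python3 -c "
from h import *
look('l2')"
```

```text
a 0.0228 p -0.0789 tipz 0.0406 F [ 0.3 -0.5 -0.7] t 4.4667
```

View pics/l2.png

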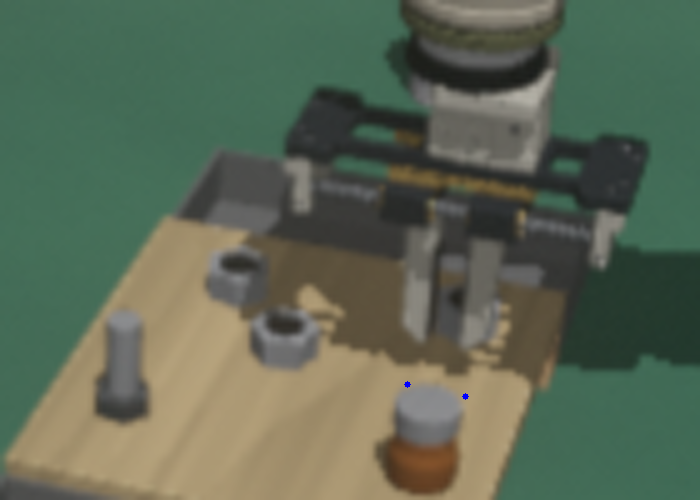

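The tips are at (418,335) and (478,345), still no force although the state says they are below the board top. That confirms the z offset. I'll go down another 12 mm.

>>> drive_tool([
  [0.81,0,0,-0.1,0,0,0],
  [0.81,0,0,-0.2,0,0,0],
  [0.81,0,0,-0.3,0,0,0],
  [0.81,0,0,-0.4,0,0,0],
  [0.81,0,0,-0.45,0,0,0],
  [0.81,0,0,-0.5,0,0,0],
  [0.81,0,0,-0.5,0,0,0],
])

```text
t: 5.1
tool_pos: [0.4483, -0.0346, 0.053]
orientation: [-2.398, -2.029, 0.001]
force: [-0.0, 0.0, 0.7]
opening: 0.0176
```

```bash
python3 -c "
from h import *
look('l3')"
```

```text
a 0.0228 p -0.079 tipz 0.028 F [-0.   0.   0.7] t 5.1
```

View pics/l3.png

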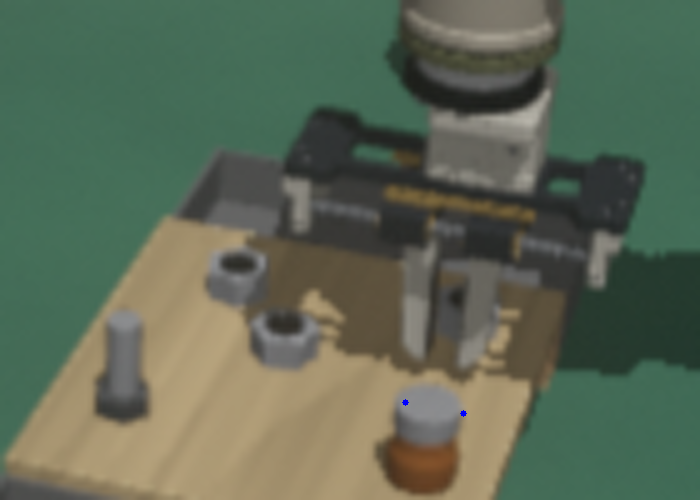

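```bash
python3 - <<'E'
from h import *
c=robot.read_camera('side')
for u,v in((414,359),(469,367)):
  for z in(.05,.055,.06,.065):
    w=ray(c,(230+(u-2)/5,120+(v-2)/5),z)[:2]-ctr;print(z,(w@ux).round(4),(w@px).round(4))
E
```

```text
0.05 0.0363 -0.0616
0.055 0.0288 -0.0629
0.06 0.0214 -0.0642
0.065 0.0139 -0.0656
0.05 0.0392 -0.0938
0.055 0.0317 -0.0949
0.06 0.0242 -0.096
0.065 0.0168 -0.0972
```

>>> drive_tool([
  [0.81,0,0,-0.05,0,0,0],
  [0.81,0,0,-0.1,0,0,0],
  [0.81,0,0,-0.15,0,0,0],
  [0.81,0,0,-0.2,0,0,0],
  [0.81,0,0,-0.2,0,0,0],
])

```text
t: 5.62
tool_pos: [0.4484, -0.0346, 0.048]
orientation: [-2.398, -2.029, 0.0]
force: [0.3, -0.1, 0.2]
opening: 0.0176
```

>>> drive_tool([
  [0.81,0,0,-0.04,0,0,0],
  [0.81,0,0,-0.08,0,0,0],
  [0.81,0,0,-0.1,0,0,0],
  [0.81,0,0,-0.1,0,0,0],
])

```text
t: 5.95
tool_pos: [0.4485, -0.0347, 0.0457]
orientation: [-2.398, -2.029, 0.0]
force: [0.3, 0.2, -0.1]
opening: 0.0177
```

```bash
python3 -c "
from h import *
look('l4')"
```

```text
a 0.0228 p -0.0788 tipz 0.0207 F [ 0.3  0.2 -0.1] t 5.95
```

View pics/l4.png

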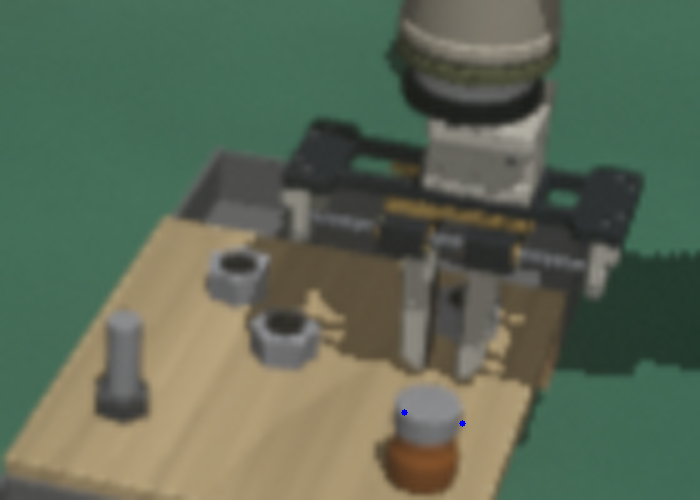

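Tips are now about 6–8 mm above the board, below the nut's top face. I'll sweep nut C toward the bin.

>>> drive_tool([
  [0.81,0,0,-0.08,0,0,0],
  [0.81,-0.06,-0.35,-0.08,0,0,0],
  [0.81,-0.12,-0.7,-0.08,0,0,0],
  [0.81,-0.18,-1.05,-0.08,0,0,0],
  [0.81,-0.23,-1.4,-0.08,0,0,0],
  [0.81,-0.29,-1.75,-0.08,0,0,0],
  [0.81,-0.35,-2.1,-0.08,0,0,0],
  [0.81,-0.41,-2.45,-0.08,0,0,0],
  [0.81,-0.47,-2.8,-0.08,0,0,0],
  [0.81,-0.47,-2.8,-0.08,0,0,0],
])

```text
t: 6.83
tool_pos: [0.4367, -0.1064, 0.0439]
orientation: [2.399, 2.028, -0.001]
force: [0.3, -0.4, -1.1]
opening: 0.0181
```

```bash
python3 -c "
from h import *
look('l5')"
```

```text
a 0.0955 p -0.0787 tipz 0.0189 F [ 0.3 -0.4 -1.1] t 6.8333
```

View pics/l5.png

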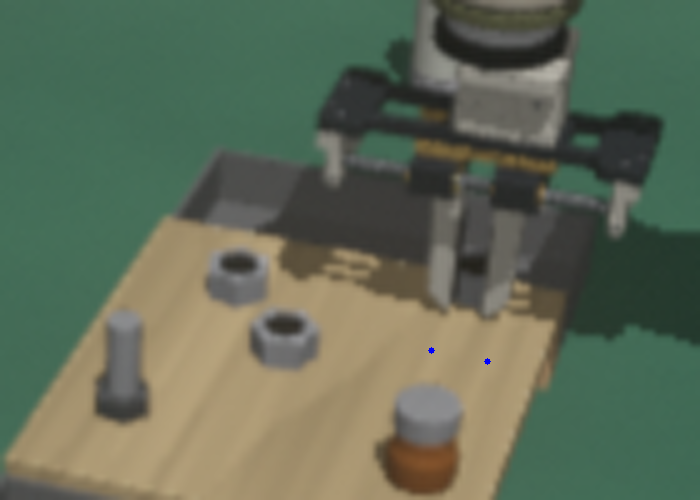

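The nut, at (475,265), is being pushed between the two tips. I'll carry on over the edge.

>>> drive_tool([
  [0.81,-0.06,-0.35,0,0,0,0],
  [0.81,-0.12,-0.7,0,0,0,0],
  [0.81,-0.18,-1.05,0,0,0,0],
  [0.81,-0.23,-1.4,0,0,0,0],
  [0.81,-0.29,-1.75,0,0,0,0],
  [0.81,-0.35,-2.1,0,0,0,0],
  [0.81,-0.41,-2.45,0,0,0,0],
  [0.81,-0.47,-2.8,0,0,0,0],
  [0.81,-0.52,-3.1,0,0,0,0],
  [0.81,-0.57,-3.4,0,0,0,0],
  [0.81,-0.57,-3.4,0,0,0,0],
])

```text
t: 7.8
tool_pos: [0.4224, -0.1911, 0.0439]
orientation: [2.399, 2.028, -0.0]
force: [0.4, -0.2, 0.3]
opening: 0.0178
```

```bash
python3 -c "
from h import *
look('l6')"
```

```text
a 0.1814 p -0.0787 tipz 0.0189 F [ 0.4 -0.2  0.3] t 7.8
```

View pics/l6.png

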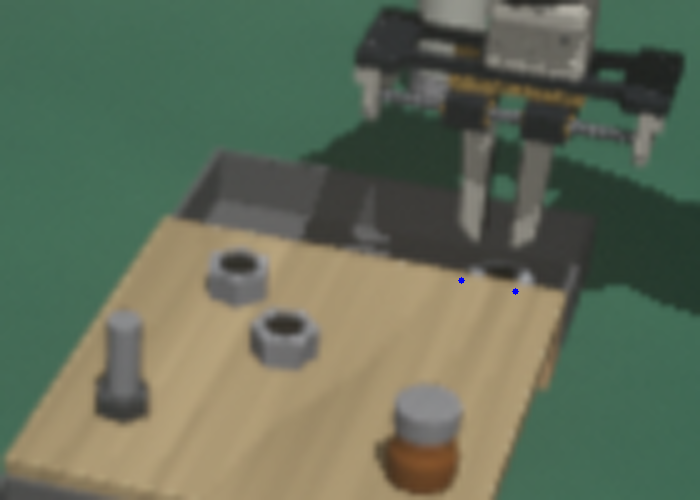

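Nut C is in the plain bin at (500,268). Next is nut A: lift, move across, check.

```bash
python3 -c "
from h import *
print(delta(.030,.0625,.094),delta(.030,.0625,.044))"
```

```text
[6.57 5.01 2.01] [6.57 5.01 0.01]
```

>>> drive_tool([
  [0.81,0,0,1,0,0,0],
  [0.81,0,0,2,0,0,0],
  [0.81,1,0.8,2,0,0,0],
  [0.81,2,1.6,2,0,0,0],
  [0.81,3.2,2.5,2,0,0,0],
  [0.81,4.4,3.4,2,0,0,0],
  [0.81,5.5,4.2,2,0,0,0],
  [0.81,6.57,5.0,2,0,0,0],
  [0.81,6.57,5.0,2,0,0,0],
  [0.81,6.57,5.0,2,0,0,0],
  [0.81,6.57,5.0,1.5,0,0,0],
  [0.81,6.57,5.0,1.2,0,0,0],
  [0.81,6.57,5.0,1.0,0,0,0],
  [0.81,6.57,5.0,1.0,0,0,0],
  [0.81,6.57,5.0,1.0,0,0,0],
])

```text
t: 9.1
tool_pos: [0.5858, -0.0652, 0.0681]
orientation: [-2.398, -2.028, 0.001]
force: [-0.3, 0.1, -0.5]
opening: 0.0175
```

```bash
python3 -c "
from h import *
look('l7');print(delta(.030,.0625,.044))
crop('top','tc7',185,155,160,110,5)"
```

```text
a 0.0302 p 0.0616 tipz 0.0431 F [-0.3  0.1 -0.5] t 9.1
[ 0.01  0.   -0.99]
```

View pics/l7.png

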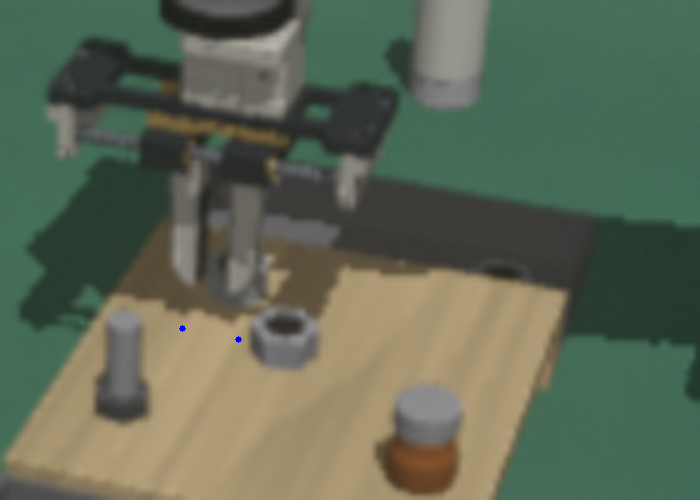

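View pics/tc7.png

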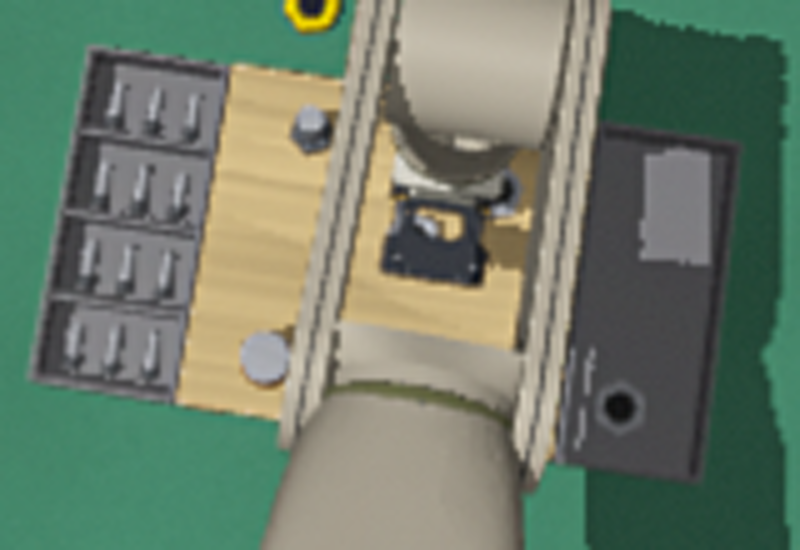

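Nut C lies flat in the plain bin at top crop (620,407). The side view has the tips at (187,280) and (240,290), behind nut A at (237,270) and clear of nut B at (285,335). I'll descend and look again.

>>> drive_tool([
  [0.81,-0.06,0,-0.2,0,0,0],
  [0.81,-0.06,0,-0.4,0,0,0],
  [0.81,-0.06,0,-0.6,0,0,0],
  [0.81,-0.06,0,-0.6,0,0,0],
  [0.81,-0.06,0,-0.6,0,0,0],
])

```text
t: 9.62
tool_pos: [0.5848, -0.0646, 0.0531]
orientation: [-2.397, -2.029, 0.001]
force: [0.1, 0.2, 0.0]
opening: 0.0174
```

>>> drive_tool([
  [0.81,0,0,-0.1,0,0,0],
  [0.81,0,0,-0.2,0,0,0],
  [0.81,0,0,-0.3,0,0,0],
  [0.81,0,0,-0.36,0,0,0],
  [0.81,0,0,-0.36,0,0,0],
])

```text
t: 10.03
tool_pos: [0.585, -0.0646, 0.0443]
orientation: [-2.397, -2.029, 0.001]
force: [-0.4, -0.0, -0.9]
opening: 0.0179
```

```bash
python3 -c "
from h import *
look('l8')"
```

```text
a 0.0298 p 0.0608 tipz 0.0193 F [-0.4 -0.  -0.9] t 10.0333
```

View pics/l8.png

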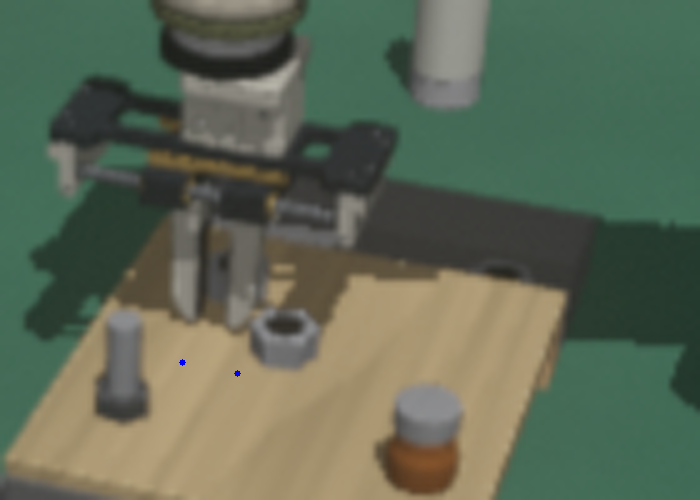

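Tips are at board level at (185,318) and (238,325), with nut A just ahead and nut B untouched. Sweeping about 0.15 m.

>>> drive_tool([
  [0.81,-0.06,-0.35,0,0,0,0],
  [0.81,-0.12,-0.7,0,0,0,0],
  [0.81,-0.18,-1.05,0,0,0,0],
  [0.81,-0.23,-1.4,0,0,0,0],
  [0.81,-0.29,-1.75,0,0,0,0],
  [0.81,-0.35,-2.1,0,0,0,0],
  [0.81,-0.41,-2.45,0,0,0,0],
  [0.81,-0.47,-2.8,0,0,0,0],
  [0.81,-0.52,-3.15,0,0,0,0],
  [0.81,-0.58,-3.5,0,0,0,0],
  [0.81,-0.64,-3.85,0,0,0,0],
  [0.81,-0.7,-4.2,0,0,0,0],
  [0.81,-0.76,-4.55,0,0,0,0],
  [0.81,-0.82,-4.9,0,0,0,0],
  [0.81,-0.88,-5.25,0,0,0,0],
  [0.81,-0.94,-5.6,0,0,0,0],
  [0.81,-1.0,-6.0,0,0,0,0],
  [0.81,-1.0,-6.0,0,0,0,0],
])

```text
t: 11.58
tool_pos: [0.56, -0.2168, 0.0449]
orientation: [2.399, 2.028, -0.001]
force: [-0.0, 0.3, 0.5]
opening: 0.0177
```

```bash
python3 -c "
from h import *
look('l9');print(delta(-.032,.0135,.094))"
```

```text
a 0.184 p 0.0612 tipz 0.0199 F [-0.   0.3  0.5] t 11.5833
[-0.46  8.8   1.97]
```

View pics/l9.png

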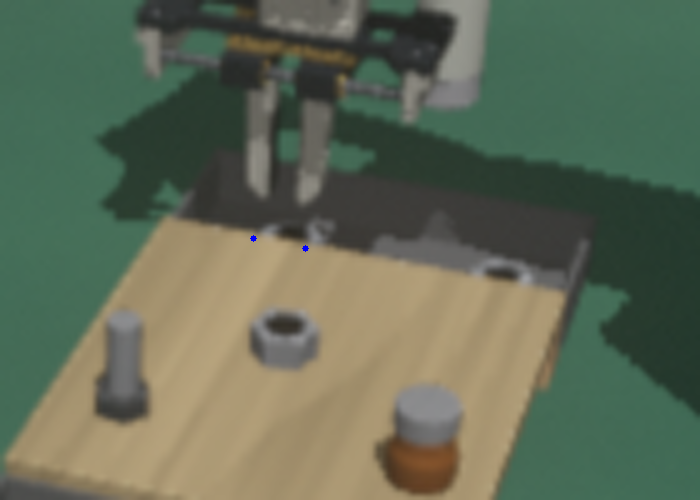

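Nut A is in the bin too. Nut B is next, staying high until behind it.

>>> drive_tool([
  [0.81,0,0,1,0,0,0],
  [0.81,0,0,2,0,0,0],
  [0.81,0,0.5,3,0,0,0],
  [0.81,-0.1,1.7,3,0,0,0],
  [0.81,-0.15,2.9,3,0,0,0],
  [0.81,-0.2,4.1,3,0,0,0],
  [0.81,-0.3,5.3,3,0,0,0],
  [0.81,-0.4,6.5,3,0,0,0],
  [0.81,-0.45,7.6,3,0,0,0],
  [0.81,-0.5,8.6,3,0,0,0],
  [0.81,-0.5,8.6,2.5,0,0,0],
  [0.81,-0.5,8.6,2,0,0,0],
  [0.81,-0.5,8.6,1.5,0,0,0],
  [0.81,-0.5,8.6,1.2,0,0,0],
  [0.81,-0.5,8.6,1.0,0,0,0],
  [0.81,-0.5,8.6,1.0,0,0,0],
])

```text
t: 12.97
tool_pos: [0.5465, -0.0005, 0.0677]
orientation: [-2.398, -2.026, 0.004]
force: [0.2, 0.0, -0.3]
opening: 0.0176
```

```bash
python3 -c "
from h import *
look('l10');print(delta(-.024,.0135,.044))"
```

```text
a -0.0271 p 0.0122 tipz 0.0427 F [ 0.2  0.  -0.3] t 12.9667
[ 0.01 -0.13 -0.99]
```

View pics/l10.png

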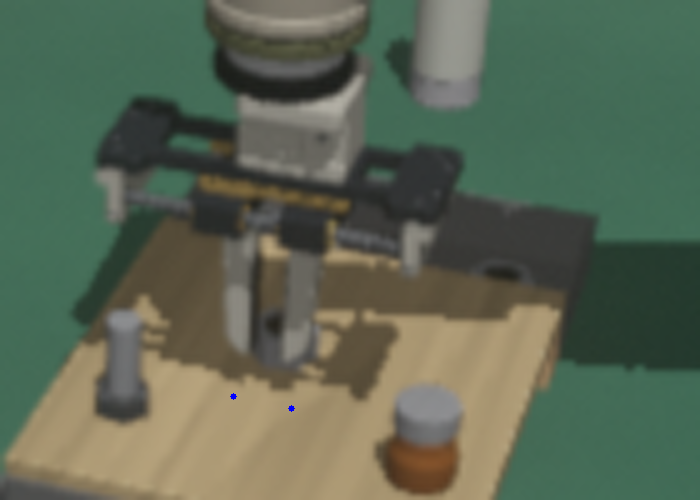

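>>> drive_tool([
  [0.81,0,0,-0.2,0,0,0],
  [0.81,0,0,-0.4,0,0,0],
  [0.81,0,0,-0.6,0,0,0],
  [0.81,0,0,-0.75,0,0,0],
  [0.81,0,0,-0.85,0,0,0],
  [0.81,0,0,-0.95,0,0,0],
  [0.81,0,0,-0.95,0,0,0],
])

```text
t: 13.6
tool_pos: [0.5474, 0.0004, 0.0454]
orientation: [-2.397, -2.029, 0.001]
force: [-0.2, -0.3, -0.8]
opening: 0.0177
```

```bash
python3 -c "
from h import *
look('l11')"
```

```text
a -0.0281 p 0.013 tipz 0.0204 F [-0.2 -0.3 -0.8] t 13.6
```

View pics/l11.png

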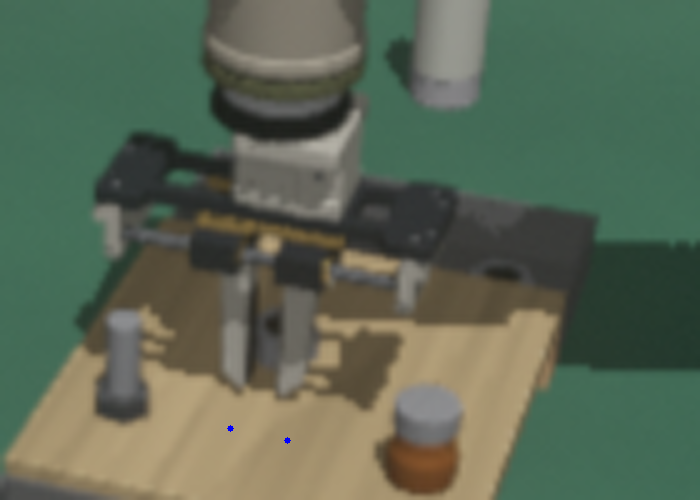

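The tips straddle behind nut B at (235,388) and (288,395), clear of the bolt and jar. I'll sweep it in two calls.

>>> drive_tool([
  [0.81,-0.06,-0.35,0,0,0,0],
  [0.81,-0.12,-0.7,0,0,0,0],
  [0.81,-0.18,-1.05,0,0,0,0],
  [0.81,-0.23,-1.4,0,0,0,0],
  [0.81,-0.29,-1.75,0,0,0,0],
  [0.81,-0.35,-2.1,0,0,0,0],
  [0.81,-0.41,-2.45,0,0,0,0],
  [0.81,-0.47,-2.8,0,0,0,0],
  [0.81,-0.52,-3.15,0,0,0,0],
  [0.81,-0.58,-3.5,0,0,0,0],
  [0.81,-0.64,-3.85,0,0,0,0],
  [0.81,-0.7,-4.2,0,0,0,0],
  [0.81,-0.7,-4.2,0,0,0,0],
])

```text
t: 14.73
tool_pos: [0.53, -0.1065, 0.046]
orientation: [2.399, 2.028, -0.001]
force: [-0.6, -0.2, -0.2]
opening: 0.0178
```

```bash
python3 -c "
from h import *
look('l12')"
```

```text
a 0.0802 p 0.0134 tipz 0.021 F [-0.6 -0.2 -0.2] t 14.7333
```

View pics/l12.png

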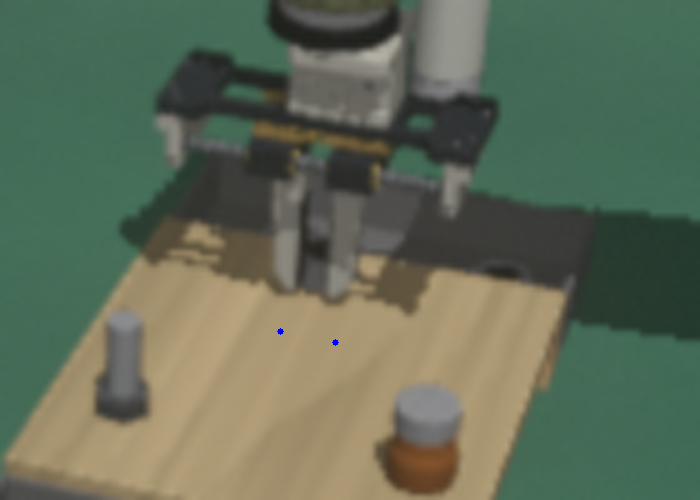

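>>> drive_tool([
  [0.81,-0.06,-0.35,0,0,0,0],
  [0.81,-0.12,-0.7,0,0,0,0],
  [0.81,-0.18,-1.05,0,0,0,0],
  [0.81,-0.23,-1.4,0,0,0,0],
  [0.81,-0.29,-1.75,0,0,0,0],
  [0.81,-0.35,-2.1,0,0,0,0],
  [0.81,-0.41,-2.45,0,0,0,0],
  [0.81,-0.47,-2.8,0,0,0,0],
  [0.81,-0.52,-3.15,0,0,0,0],
  [0.81,-0.58,-3.5,0,0,0,0],
  [0.81,-0.64,-3.85,0,0,0,0],
  [0.81,-0.68,-4.1,0,0,0,0],
  [0.81,-0.68,-4.1,0,0,0,0],
])

```text
t: 15.87
tool_pos: [0.5131, -0.2086, 0.0461]
orientation: [2.399, 2.028, -0.0]
force: [0.2, -0.3, -0.3]
opening: 0.0177
```

```bash
python3 -c "
from h import *
look('l13')"
```

```text
a 0.1837 p 0.0136 tipz 0.0211 F [ 0.2 -0.3 -0.3] t 15.8667
```

View pics/l13.png

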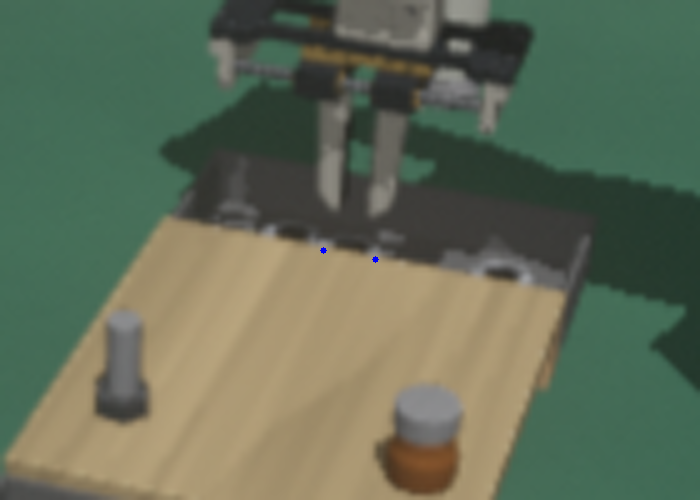

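All three appear to be in the bin. I'll lift clear and withdraw for a view from above.

>>> drive_tool([
  [0.81,0,0,1,0,0,0],
  [0.81,0,0,2,0,0,0],
  [0.81,0,0,3.5,0,0,0],
  [0.81,0,0,5,0,0,0],
  [0.81,0,0,6.5,0,0,0],
  [0.81,0,0,7.5,0,0,0],
  [0.81,0,1.5,7.5,0,0,0],
  [0.81,0,3,7.5,0,0,0],
  [0.81,0,4.5,7.5,0,0,0],
  [0.81,0,6,7.5,0,0,0],
  [0.81,0,7.5,7.5,0,0,0],
  [0.81,0,9,7.5,0,0,0],
  [0.81,0,10.5,7.5,0,0,0],
  [0.81,0,12,7.5,0,0,0],
  [0.81,0,13.5,7.5,0,0,0],
  [0.81,0,15,7.5,0,0,0],
  [0.81,0,15,7.5,0,0,0],
  [0.81,0,15,7.5,0,0,0],
])

```text
t: 17.42
tool_pos: [0.5126, 0.1702, 0.2334]
orientation: [-2.393, -2.035, 0.001]
force: [0.2, -0.2, 0.1]
opening: 0.0175
```

```bash
python3 -c "
from h import *
crop('top','tc14',185,155,160,110,5);look('l14')
c=robot.read_camera('side');cv2.imwrite('pics/s14.png',cv2.resize(c['image'][:,:,::-1],(800,600)))"
```

```text
a -0.1884 p -0.0489 tipz 0.2084 F [ 0.6  0.1 -0.7] t 17.4667
```

View pics/tc14.png

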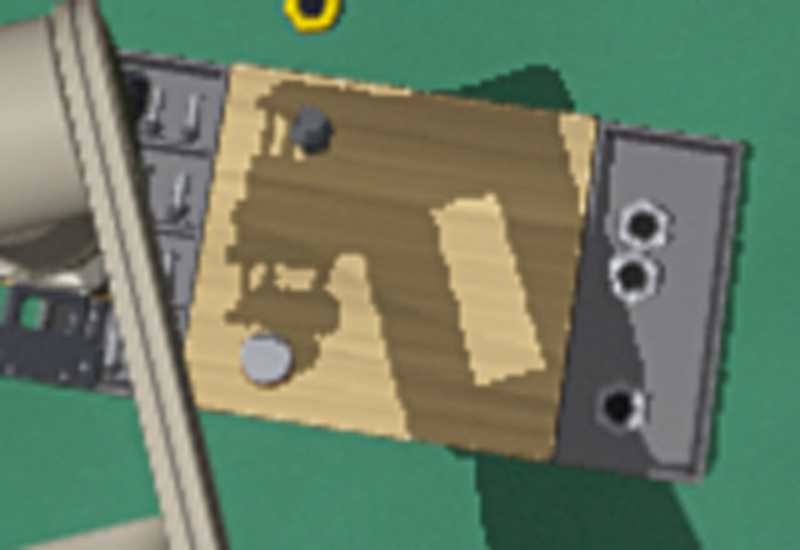

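View pics/s14.png

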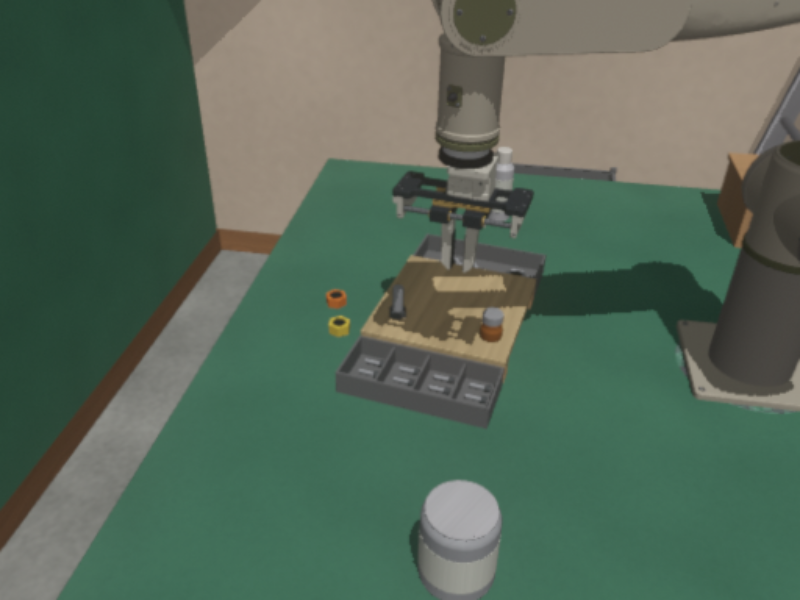

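The top view shows all three nuts flat in the plain bin at (643,224), (634,277) and (621,407). The bolt (311,128) and jar (266,357) are standing where they were. The spray can, paint can and coloured nuts haven't moved, and the arm is clear of everything.

```bash
python3 -c "
from plant import robot
print(robot.close_job(),robot.read_state()['t'])"
```

```text
the job is handed in; nothing more can be done
the job is handed in; nothing more can be done
```

I swept the three steel nuts one at a time along the board and over its end into the undivided bin. I pushed each with the fingers nearly shut and never gripped or lifted one. I handed the job in at about 17.5 s of the 72 s allowed.

**Final check:** The last pictures show all three nuts lying flat in the plain bin. The bolt and jar are still standing at their original spots. The spray can, paint can and the orange and yellow look-alikes have not moved. The divided bin got nothing; the arm hid part of it from above, but the side view showed all four compartments. The arm was clear of everything, and every force reading I saw was about 1 N or less.

**Disagreements:**
- **Fingertip height:** The fingertips were really about 30 mm higher than the reported tool position plus the 25 mm tip length implied. I corrected for this by stepping down while watching the side camera and the force, so the sweep height was set by eye.
- **Nut positions:** The two cameras also disagreed by about 4 mm on where the nuts lay, which did no harm.

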